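# Scoop matching media into the finisher bowl

## Task

Load the bowl for the rod cap lying in it: with the hand scoop, take finishing media of the same shape as the sample on the job card from its stock bin and tip at least three pieces into the bowl. Move the media only with the scoop, never with the fingers; put nothing else into the bowl, leave no piece lying on the bench or in the scoop, and leave the other things where they are. Finish by laying the scoop down upright and flat on the bench mat.

Things in the scene. Friction and masses are not known exactly. Their poses are not given: they have to be found in the camera images.
- scoop: loose hand scoop, 250 g, lying on the bench. Flat-floored aluminium pan 88 mm wide (y), 120 mm long: thin lip (1.5 mm) at x = +55 mm, end wall 44 mm high at x = -65 mm; cheeks rise from nothing 11 mm behind the lip to 44 mm at 47 mm behind the lip. Origin: underside of the pan's floor, mid-width; z up. Pan friction on media about 0.25
- scoop_grip (a point): point on the axis of the scoop's wooden handle, 35 mm behind the pan's end wall (scoop frame x = -100, y = 0, z = 39 mm). The handle leaves the end wall at z = 30 mm and runs 112 mm backwards (-x), rising at 15 degrees; it is 22 mm wide (y) and 24 mm deep. Axes as the scoop's
- scoop_lip (a point): middle of the pan's lip edge, at its underside (scoop frame x = +55, y = 0, z = 0 mm). Axes as the scoop's
- bin_round: blue stock bin, fixed, with the five cylinders in its rear two thirds. 220 mm long (x), 125 mm wide (y), walls 3.5 mm, floor 3 mm. Front wall (-x) 25 mm high, back wall (+x) 85 mm; side walls 25 mm high at the front, 37 mm at x = -50 mm, 85 mm from x = +30 mm to the back. Origin: centre of its underside; x points front to back
- bin_tri: a second bin, the same as bin_round in every measure, that holds the four triangular pieces. It, bin_round and the scoop stand in any order
- bowl: grey round lift-out bowl of a vibratory finisher, fixed: 240 mm across the rim, 105 mm high, wall 5 mm, floor 6 mm thick and 176 mm across, a hub in its middle 55 mm high and 68 mm wide at the foot, and an aluminium rod cap about 26 mm high standing on its floor, fast in the bowl. Origin: centre of its underside
- sample: smooth pale grey-brown ceramic cylinder (friction on bin and scoop about 0.25), 30 mm in diameter, 32 mm long, rims rounded to 8 mm, 45 g. Origin: its centre. z: its axis. It is the sample: it lies on a white job card on the bench in front, toward the robot, and stays there
- piston: aluminium piston standing on its skirt, 94 mm across, 70 mm high, behind the bowl; a bystander. Origin: centre of its underside
- conrod: aluminium connecting rod lying flat near the robot, about 180 mm long, 22 mm high; a bystander. Origin: mid-length, underside
- cyl0: one of the five round pieces in bin_round: smooth pale grey-brown ceramic cylinder (friction on bin and scoop about 0.25), 30 mm in diameter, 32 mm long, rims rounded to 8 mm, 45 g. Origin: its centre. z: its axis
- cyl1: one of the five round pieces in bin_round: the same as cyl0
- cyl2: one of the five round pieces in bin_round: the same as cyl0
- cyl3: one of the five round pieces in bin_round: the same as cyl0
- cyl4: one of the five round pieces in bin_round: the same as cyl0
- tri0: one of the four pieces in bin_tri: pale grey-brown ceramic triangular prism, sides about 35 mm, 24 mm thick, rounded edges, 35 g. Origin: its centre. z: across the thickness
- tri1: one of the four pieces in bin_tri: the same as tri0
- tri2: one of the four pieces in bin_tri: the same as tri0
- tri3: one of the four pieces in bin_tri: the same as tri0

How it is judged:
By the outcome, as a careful person would: the job done as asked, in the order asked, and still so for the second after the job is handed in, with the robot touching nothing.
It also fails if it takes over 64 s, if anything falls off the work surface, if the arm or the gripper's body presses on something with over 40 N, if the wrist force passes 120 N, or if a joint passes its speed limit or range.

## Robot

A 7-joint arm with a two-finger parallel gripper is mounted at the origin on the work surface. World frame = base frame: x ahead of the robot, y to its left, z up, the work surface at z = 0. Lengths are in m, angles in rad, forces in N, time in s.
With the tool pointing down it reaches from about 0.425 to 0.825 m from the base axis. Payload 3.6 kg.
Tool frame: the origin (TCP) lies on the centre line of the jaws, within the pads' length; the fingertips stand 25 mm ahead of it and the grasp point (between the pads) lies 6 mm ahead of it; x points along the fingers, z is the direction in which the jaws open and shut, and the axes are right-handed (so a half turn about x gives the same grasp; the last joint's range is limited). The gripper opens to 85 mm and grips with 20 to 120 N. Pads are 22 mm wide; open, the fingers measure 114 mm over their backs; the gripper's body (76 mm by 85 mm) begins 54 mm behind the grasp point. The pads swing forward as they close: fully open they stand 13 mm farther back than shut.
Start: joints at [-1.371, 0.615, -0.013, 1.423, 0.008, 1.103, -0.04], TCP at [0.146, 0.633, 0.256] pointing down, gripper open.
Joint ranges: [-3.12, 3.12], [-0.3, 2.06], [-1.34, 1.32], [0.26, 2.42], [-1.36, 4.5], [0.01, 1.98], [-2.84, 2.84]. Speed limits (rad/s): [2.79, 2.79, 3.14, 3.14, 3.14, 3.14, 3.14].

## Interface

Orientations are given as a rotation vector (axis times angle).
In Python, from bench import arm gives the robot as it stands. The module is installed in compiled form; this text tells all that it offers.
- The arm moves only by the tool move_arm, never from a script. Its argument "moves" is one flat list of numbers, 6 for each row, row after row: the shift along the world's x, y, z in m, then the turn, a rotation vector about the world's x, y, z in degrees. In form: [dx, dy, dz, wx, wy, wz, dx, dy, dz, wx, wy, wz, ...]. A call has exactly 5 rows; each row shifts and turns the commanded pose from where the row before left it; what a row does not reach is not made up. A row lasts 1/8 s, in which the tool goes at most 62.5 mm and 10.7 degrees, less where a joint would pass 70% of its speed; a pose out of reach is approached as far as the arm can. A call is refused whole if a number of a shift passes 0.0625 or a number of a turn 10.7, either way. A call with a gripper value outside its range is refused whole. "claw" is the closure, from 0 (fully open) to 1 (shut), set as the call begins (left out, the last holds). The fingers move at their own pace and stop on an object; "newtons" is the grip in N (left out, the last holds). Time passes only in rows, so rows that do not move let the fingers close, or fill a call up. It gives the time, the measured TCP pose, the force and the opening at its end, in the units of the state.
- arm.get_obs(): the state, without advancing time (a new reading comes with each control period).
- arm.capture(name): name is "scene" or "top" or "wrist"; returns the picture (400x640x3 uint8, red, green, blue); there is no depth.
- arm.calibration(name): a dict with "mtx" (3x3 intrinsics, pixels), "D" ([k1, k2, p1, p2, k3] as OpenCV has them; the pictures are not rectified), "R" (3x3) and "t" (3): a world point X has camera coordinates R X + t. Camera axes: x right, y down, z forward; pixel columns grow to the right and rows downward; lengths in m; the calibration is good to about 2 mm. A picture is of the moment at which its call begins: read the wrist's pose just before it. calibration takes no time and is no camera call; for the wrist camera it gives the pose at the moment of the call.
- arm.close_job(): hands the job in, once; it reports no verdict.
Trained networks look in the newest picture that a camera, given by its name, has taken for a name from the list of things; names that differ only in an ending like _2 or _b are one class to them, and where a whole thing is asked for, a point or a joint stands for the part that bears it (a point fixed in the world has none). Each returns a list of dicts, best first, with "conf" (0 to 1); they miss things now and then, are a little off and sometimes report something else, mostly with a low value. They report only what shows in the picture. A call takes as long as a camera call.
- arm.outline_of(camera, target): "region" (400x640 bool, what is visible of it) and "uv" ([column, row] in pixels, amid what is visible of it).
The state is a dict: "t": time; "joint_pos": joint angles; "qd": joint speeds; "tau": joint torques, N m; "ee_pos": TCP position; "tool_rot": TCP orientation; "contact_force": force on the tool from outside, world axes, zero at the start; "wrist_torque": the same for the moment, N m; "finger_gap": finger opening in m.
Only numpy, scipy, OpenCV 4.12 (cv2) and the standard library are available. Lean on these libraries where they do the work, as an engineer would, in place of code of your own. Each camera call takes 0.05 s, during which the arm holds its last target. There are 200 camera calls.

## Working session

There is one attempt and no reset: what is moved stays moved. The work goes in short steps, Python scripts to look and compute and a tool call to move; the robot and the scene stay as the last step left them, time stands still between calls to the robot, and variables do not carry over. Pictures are saved under pics/ and viewed, about 8 in all and at most 12, crops included, and the job is handed in when it is done.

Besides the shell and the picture viewer there is one more tool, called after ">>>" as name(argument=value, ...) on one line, values as JSON. move_arm: Moves the arm, as the interface text tells. Its arguments: {"type":"object","properties":{"moves":{"type":"array"},"claw":{"type":"number"},"newtons":{"type":"number"}},"required":["moves"]}

```bash
mkdir -p pics
python3 - <<'E'
from bench import arm
import cv2,numpy as np
print(arm.get_obs())
for n in("scene","top"):
    im=arm.capture(n); cv2.imwrite(f"pics/{n}0.png",im[:,:,::-1])
    c=arm.calibration(n); print(n,c["mtx"].tolist(),c["D"],(-c["R"].T@c["t"]).round(3),c["R"].round(3).tolist())
E
```

```text
{'t': 0.0, 'joint_pos': array([-1.37052687,  0.615932  , -0.01262464,  1.42496146,  0.00812928,
        1.10340834, -0.04039281]), 'qd': array([ 1.10400832e-03, -1.63317706e-03,  2.05975072e-04,  1.51029957e-03,
       -9.99512865e-05, -7.72147762e-04,  2.74857557e-03]), 'tau': array([ 1.42937874e-04, -4.69205475e+01,  2.58738594e-01, -1.71035886e+01,
        9.79718490e-03,  9.88407381e-03,  6.08082928e-06]), 'ee_pos': array([0.14596983, 0.63264843, 0.25510904]), 'tool_rot': array([-1.04234509,  1.31003216,  1.03949797]), 'contact_force': array([ 0.04708886,  1.33063069, -0.16917717]), 'wrist_torque': array([-0.00063469,  0.02714846, -0.0136482 ]), 'finger_gap': 0.0852806061966635}
scene [[468.0014694410519, 0.0, 317.58338178855263], [0.0, 468.0014694410519, 199.89658776830302], [0.0, 0.0, 1.0]] [0.04410416 0.         0.         0.         0.        ] [ 1.502 -0.208  0.768] [[0.144, 0.989, -0.017], [0.6, -0.101, -0.794], [-0.787, 0.104, -0.608]]
top [[443.4597677120826, 0.0, 326.8290568906328], [0.0, 443.4597677120826, 202.5591339427426], [0.0, 0.0, 1.0]] [-0.02544859  0.          0.          0.          0.        ] [ 0.386 -0.087  1.051] [[-0.01, -1.0, -0.007], [-0.987, 0.011, -0.161], [0.161, 0.005, -0.987]]
```

View pics/top0.png

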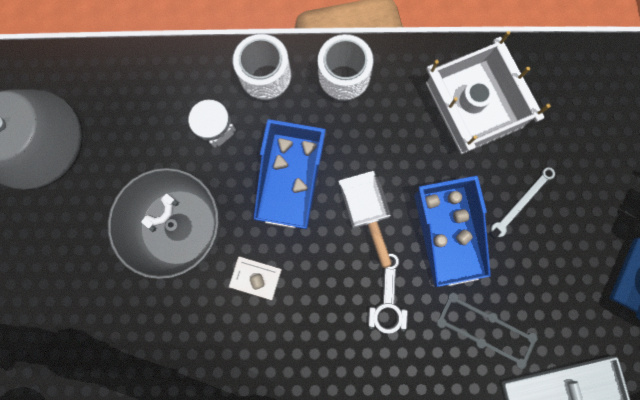

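View pics/scene0.png

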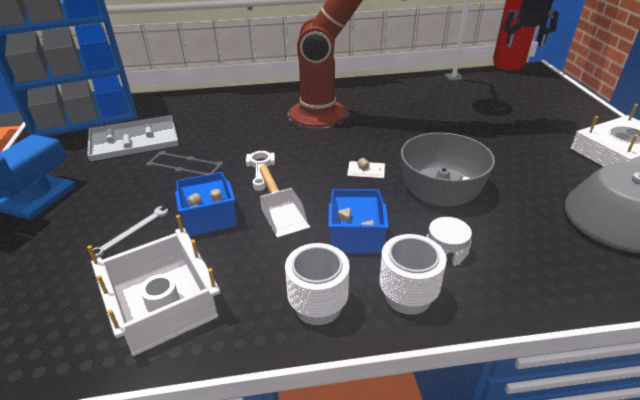

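The top view is clear. Round media are in the right-hand bin (about 455,230) and triangles in the left-hand bin (290,175). The scoop is between them at (365,205), lip facing away from the robot. The bowl is at (163,222), the sample card at (255,278), and the conrod at (390,300), close to the end of the scoop's handle. I'll fit the poses from the silhouettes next.

```bash
cat > h.py <<'E'
from bench import arm
import cv2,numpy as np
from scipy.optimize import minimize
from scipy.spatial.transform import Rotation as Ro
def box(x0,x1,y0,y1,z0,z1): return np.array([[x,y,z] for x in(x0,x1) for y in(y0,y1) for z in(z0,z1)])/1e3
def prism(xz,y0,y1): return np.array([[x,y,z] for x,z in xz for y in(y0,y1)])/1e3
BIN=[box(-110,110,-62.5,62.5,0,3),box(-110,-106.5,-62.5,62.5,0,25),box(106.5,110,-62.5,62.5,0,85)]
for a,b in((-62.5,-59),(59,62.5)):
    for p in([(-110,0),(-110,25),(-50,37),(-50,0)],[(-50,0),(-50,37),(30,85),(30,0)],[(30,0),(30,85),(110,85),(110,0)]): BIN.append(prism(p,a,b))
c,s=np.cos(np.radians(15)),np.sin(np.radians(15))
SCOOP=[box(-65,55,-44,44,0,1.5),box(-65,-63.5,-44,44,0,44)]+[prism([(44,1),(8,44),(-65,44),(-65,0)],a,b) for a,b in((-44,-42.5),(42.5,44))]
SCOOP.append(prism([(-65-112*k*c+w*s*-1,30+112*k*s-w*c) for k in(0,1) for w in(-12,12)],-11,11))
th=np.linspace(0,2*np.pi,60)
ring=lambda r,z:np.c_[r*np.cos(th),r*np.sin(th),0*th+z]/1e3
BOWL=[np.r_[ring(120,105),ring(93,0)]]
def proj(cam,P):
    k=arm.calibration(cam) if isinstance(cam,str) else cam
    return cv2.projectPoints(np.ascontiguousarray(P,float),cv2.Rodrigues(k["R"])[0],k["t"],k["mtx"],k["D"])[0][:,0]
def mask(cam,M,T,S=4):
    m=np.zeros((400,640),np.uint8)
    for P in M:
        h=cv2.convexHull(proj(cam,P@T[:3,:3].T+T[:3,3]).astype(np.float32))
        cv2.fillConvexPoly(m,np.round(h*16).astype(np.int32),1,shift=4)
    return m>0
def T4(x,y,z,yaw):
    T=np.eye(4);T[:3,:3]=Ro.from_euler('z',yaw).as_matrix();T[:3,3]=x,y,z;return T
def ray(cam,uv,z):
    k=arm.calibration(cam) if isinstance(cam,str) else cam
    n=cv2.undistortPoints(np.array([[uv]],float),k["mtx"],k["D"])[0,0]
    d=k["R"].T@np.r_[n,1];o=-k["R"].T@k["t"];return o+d*(z-o[2])/d[2]
def fit(M,regs,p0,z=0,sym=False):
    ks={c:arm.calibration(c) for c in regs}
    def f(p):
        T=T4(p[0],p[1],z,0 if sym else p[2]);r=0
        for c,g in regs.items():
            m=mask(ks[c],M,T);r-=(m&g).sum()/(m|g).sum()
        return r/len(regs)
    best=None
    for dy in((0,) if sym else(-.25,0,.25)):
        q=np.array(p0,float);q[2]+=dy
        r=minimize(f,q,method="Nelder-Mead",options=dict(initial_simplex=[q,q+[.02,0,0],q+[0,.02,0],q+[0,0,.1]],maxiter=150,xatol=2e-4,fatol=1e-4))
        if best is None or r.fun<best.fun: best=r
    return best.x.round(4),round(best.fun,3)
E
cat > a.py <<'E'
from h import *
R={}
for cam in("top","scene"):
    arm.capture(cam)
    for n in("scoop","bin_round","bin_tri","bowl","cyl0","conrod","piston"):
        o=arm.outline_of(cam,n);R[cam,n]=o
        print(cam,n,[(round(d["conf"],2),np.round(d["uv"]).tolist(),int(d["region"].sum())) for d in o[:8]])
import pickle;pickle.dump(R,open("R.pkl","wb"))
for n,M,p in(("scoop",SCOOP,(.53,-.18,.2)),("bin_round",BIN,(.49,-.38,.1)),("bin_tri",BIN,(.6,0,-.1)),("bowl",BOWL,(.5,.29,0))):
    for cs in(("top",),("scene",),("top","scene")):
        print(n,cs,fit(M,{c:R[c,n][0]["region"] for c in cs if R[c,n]},p,sym=n=="bowl"))
for d in R["top","cyl0"]: print(ray("top",d["uv"],.019).round(3))
for d in R["scene","cyl0"]: print("s",ray("scene",d["uv"],.019).round(3))
g=R["top","conrod"][0]["region"];pts=np.argwhere(g)[:,::-1]
b=cv2.boxPoints(cv2.minAreaRect(pts.astype(np.float32)));print("conrod",[ray("top",q,.02).round(3)[:2].tolist() for q in b])
E
python3 a.py
```

```text
top scoop [(0.82, [369.0, 205.0], 2405), (0.38, [163.0, 223.0], 9650), (0.26, [257.0, 280.0], 178)]
top bin_round [(0.62, [454.0, 230.0], 5578), (0.23, [368.0, 207.0], 2319)]
top bin_tri [(0.61, [289.0, 176.0], 5419)]
top bowl []
top cyl0 [(0.76, [458.0, 215.0], 148), (0.66, [455.0, 196.0], 139), (0.66, [432.0, 201.0], 157), (0.51, [464.0, 235.0], 170), (0.47, [438.0, 242.0], 162), (0.41, [256.0, 279.0], 152)]
top conrod []
top piston [(0.59, [211.0, 120.0], 1496)]
scene scoop [(0.84, [282.0, 208.0], 1952)]
scene bin_round [(0.72, [207.0, 206.0], 2774)]
scene bin_tri [(0.65, [357.0, 220.0], 3341)]
scene bowl [(0.57, [446.0, 168.0], 5303)]
scene cyl0 [(0.44, [216.0, 196.0], 115)]
scene conrod [(0.93, [258.0, 161.0], 599)]
scene piston [(0.63, [451.0, 235.0], 1447), (0.15, [344.0, 216.0], 153)]
scoop ('top',) (array([ 0.572 , -0.166 ,  0.2725]), np.float64(-0.934))
scoop ('scene',) (array([ 0.5706, -0.1692,  0.2623]), np.float64(-0.955))
scoop ('top', 'scene') (array([ 0.5717, -0.1677,  0.2733]), np.float64(-0.935))
bin_round ('top',) (array([ 0.4795, -0.3736,  0.1651]), np.float64(-0.
[... 443 characters left out ...]
y", line 11, in <module>
    print(n,cs,fit(M,{c:R[c,n][0]["region"] for c in cs if R[c,n]},p,sym=n=="bowl"))
               ~~~^^^^^^^^^^^^^^^^^^^^^^^^^^^^^^^^^^^^^^^^^^^^^^^^^^^^^^^^^^^^^^^^^
  File "h.py", line 41, in fit
    r=minimize(f,q,method="Nelder-Mead",options=dict(initial_simplex=[q,q+[.02,0,0],q+[0,.02,0],q+[0,0,.1]],maxiter=150,xatol=2e-4,fatol=1e-4))
    res = _minimize_neldermead(fun, x0, args, callback, bounds=bounds,
                               **options)
    fsim[k] = func(sim[k])
              ~~~~^^^^^^^^
    fx = function(np.copy(x), *(wrapper_args + args))
  File "h.py", line 37, in f
    return r/len(regs)
           ~^~~~~~~~~~
ZeroDivisionError: division by zero
```

```bash
cat > b.py <<'E'
from h import *
import pickle;R=pickle.load(open("R.pkl","rb"))
rt=R["top","scoop"][1]["region"];rs=R["scene","bowl"][0]["region"]
for g in({"top":rt},{"scene":rs},{"top":rt,"scene":rs}): print("bowl",fit(BOWL,g,(.5,.29,0),sym=True))
Tb=T4(.479,-.3735,0,.17);Ti=np.linalg.inv(Tb)
for d in R["top","cyl0"][:5]:
    p=ray("top",d["uv"],.019);print(p.round(3),(Ti@np.r_[p,1])[:3].round(3))
pts=np.argwhere(R["scene","conrod"][0]["region"])[:,::-1]
print("conrod",[ray("scene",q,.015).round(3)[:2].tolist() for q in cv2.boxPoints(cv2.minAreaRect(pts.astype(np.float32)))])
Ts=T4(.5715,-.1677,0,.27)
for q in([-100,0,39],[55,0,0],[-173,0,59]): print("scoop pt",(Ts@np.r_[np.array(q)/1e3,1])[:3].round(4))
o=arm.get_obs();M=Ro.from_rotvec(o["tool_rot"]).as_matrix();print("tool",M.round(3).tolist())
im=cv2.imread("pics/top0.png")
for Mo,T in((SCOOP,Ts),(BIN,Tb),(BIN,T4(.6165,.008,0,-.185))):
    for P in Mo:
        h=cv2.convexHull(proj("top",P@T[:3,:3].T+T[:3,3]).astype(np.float32));cv2.polylines(im,[np.round(h*16).astype(np.int32)],True,(0,255,255),1,cv2.LINE_AA,4)
cv2.imwrite("pics/ov.png",cv2.resize(im[110:340,220:520],None,fx=2.6,fy=2.6,interpolation=cv2.INTER_CUBIC))
E
python3 b.py
```

```text
bowl (array([0.5014, 0.271 , 0.0477]), np.float64(-0.978))
bowl (array([0.5035, 0.2688, 0.0459]), np.float64(-0.933))
bowl (array([0.5018, 0.2708, 0.0333]), np.float64(-0.955))
[ 0.521 -0.388  0.019] [ 0.039 -0.022  0.019]
[ 0.567 -0.385  0.019] [ 0.085 -0.026  0.019]
[ 0.556 -0.33   0.019] [0.083 0.03  0.019]
[ 0.476 -0.4    0.019] [-0.007 -0.025  0.019]
[ 0.46  -0.34   0.019] [-0.013  0.037  0.019]
conrod [[0.244, -0.263], [0.26, -0.175], [0.458, -0.189], [0.445, -0.268]]
scoop pt [ 0.4751 -0.1944  0.039 ]
scoop pt [ 0.6245 -0.153   0.    ]
scoop pt [ 0.4048 -0.2138  0.059 ]
tool [[-0.0, -0.974, 0.225], [-0.0, 0.225, 0.974], [-1.0, 0.0, -0.0]]
```

View pics/ov.png

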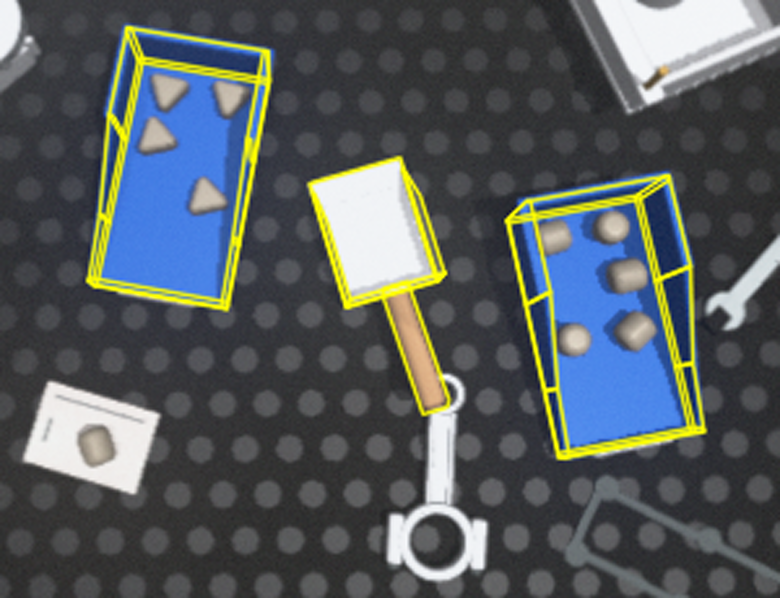

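The overlay matches both bins and the scoop. The media are the rounds, well back from the bin's front wall. I'll swing over to the scoop.

>>> move_arm(moves=[0.06, -0.04, 0, 0, 0, 0, 0.06, -0.04, 0, 0, 0, 0, 0.06, -0.04, 0, 0, 0, 0, 0.06, -0.04, 0, 0, 0, 0, 0.06, -0.04, 0, 0, 0, 0], claw=0, newtons=80)

```text
t: 1.52
ee_pos: [0.4077, 0.4589, 0.2566]
tool_rot: [-1.04, 1.307, 1.041]
contact_force: [-0.1, 1.1, -0.4]
finger_gap: 0.0853
```

>>> move_arm(moves=[0.012, -0.06, 0, 0, 0, 5.7, 0.012, -0.06, 0, 0, 0, 5.7, 0.012, -0.06, 0, 0, 0, 5.7, 0.012, -0.06, 0, 0, 0, 5.7, 0.012, -0.06, 0, 0, 0, 5.7])

```text
t: 2.15
ee_pos: [0.4666, 0.1581, 0.2567]
tool_rot: [-1.409, 1.066, 1.407]
contact_force: [0.2, -0.0, -0.2]
finger_gap: 0.0854
```

>>> move_arm(moves=[0, -0.056, 0, 0.96, -3.47, 0, 0, -0.056, 0, 0.96, -3.47, 0, 0, -0.056, 0, 0.96, -3.47, 0, 0, -0.056, 0, 0.96, -3.47, 0, 0, -0.056, 0, 0.96, -3.47, 0])

```text
t: 2.78
ee_pos: [0.4663, -0.1217, 0.257]
tool_rot: [-1.502, 0.803, 1.174]
contact_force: [1.0, 0.3, 0.6]
finger_gap: 0.0859
```

>>> move_arm(moves=[-0.01, -0.02, -0.04, 0, 0, 0, -0.01, -0.02, -0.04, 0, 0, 0, -0.013, -0.0075, -0.03, 0, 0, 0, 0, 0, 0, 0, 0, 0, 0, 0, 0, 0, 0, 0])

```text
t: 3.4
ee_pos: [0.4346, -0.1675, 0.1475]
tool_rot: [-1.502, 0.804, 1.175]
contact_force: [-0.1, 0.5, 0.6]
finger_gap: 0.0858
```

Run:
```python
from h import *
o=arm.get_obs();M=Ro.from_rotvec(o["tool_rot"]).as_matrix();print(o["t"],o["ee_pos"],M.round(3).tolist(),o["joint_pos"].round(2))
regs={}
for c in("top","scene","wrist"):
    im=arm.capture(c); k=arm.calibration(c); d=arm.outline_of(c,"scoop")
    print(c,[(x["conf"],x["uv"]) for x in d[:2]])
    if d: regs[c]=d[0]["region"]
for c in regs: print(c,fit(SCOOP,{c:regs[c]},(.5715,-.1677,.27)))
im=arm.capture("wrist");cv2.imwrite("pics/w1.png",im[:,:,::-1])
```

```text
3.4 [ 0.43456637 -0.16745993  0.14746921] [[0.3, -0.915, -0.268], [0.082, -0.255, 0.963], [-0.95, -0.311, -0.002]] [ 0.65  0.46 -0.28  2.24 -0.34  0.21  2.58]
top [(0.77, [363.4, 205.1])]
scene [(0.6, [281.0, 208.7])]
wrist [(0.66, [266.7, 225.8])]
top (array([ 0.5713, -0.1653,  0.2672]), np.float64(-0.838))
scene (array([ 0.5702, -0.1707,  0.2543]), np.float64(-0.93))
wrist (array([ 0.5718, -0.1679,  0.2501]), np.float64(-0.91))
```

View pics/w1.png

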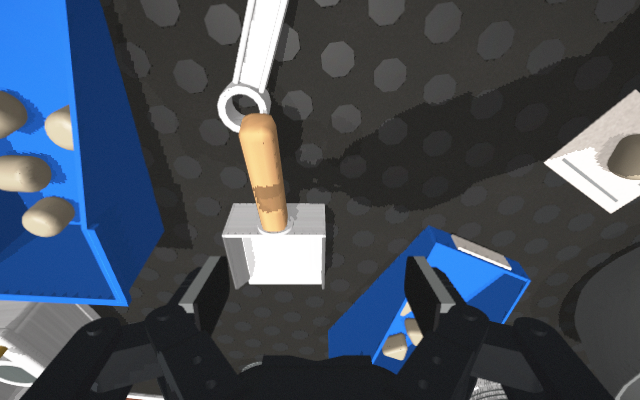

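>>> move_arm(moves=[0, 0, 0.004, 3.18, 0.87, -10.06, 0, 0, 0.004, 3.18, 0.87, -10.06, 0, 0, 0.004, 3.18, 0.87, -10.06, 0, 0, 0.004, 3.18, 0.87, -10.06, 0, 0, 0.004, 3.18, 0.87, -10.06])

```text
t: 4.38
ee_pos: [0.4333, -0.1673, 0.1667]
tool_rot: [-0.72, 1.136, 0.632]
contact_force: [-0.6, 0.1, -1.0]
finger_gap: 0.0854
```

>>> move_arm(moves=[0, 0, 0, 3.18, 0.87, -10.06, 0, 0, 0, 3.18, 0.87, -10.06, 0, 0, 0, 3.18, 0.87, -10.06, 0, 0, 0, 3.18, 0.87, -10.06, 0, 0, 0, 3.18, 0.87, -10.06])

```text
t: 5.0
ee_pos: [0.4334, -0.1673, 0.1666]
tool_rot: [0.075, 1.263, 0.058]
contact_force: [0.1, 0.1, 0.0]
finger_gap: 0.0851
```

>>> move_arm(moves=[0, 0, 0, 3.18, 0.87, -10.06, 0, 0, 0, 3.18, 0.87, -10.06, 0, 0, 0, 3.18, 0.87, -10.06, 0, 0, 0, 3.18, 0.87, -10.06, 0, 0, 0, 3.18, 0.87, -10.06])

```text
t: 5.62
ee_pos: [0.4334, -0.1672, 0.1666]
tool_rot: [0.867, 1.199, -0.531]
contact_force: [0.2, -0.1, 0.1]
finger_gap: 0.0854
```

>>> move_arm(moves=[0, 0, 0, 3.18, 0.87, -10.06, 0, 0, 0, 3.18, 0.87, -10.06, 0.019, -0.013, 0, -0.8, 2.9, -0.3, 0.0195, -0.0135, 0, -0.8, 2.9, -0.3, 0, 0, 0, 0, 0, 0])

```text
t: 6.25
ee_pos: [0.4741, -0.194, 0.1665]
tool_rot: [1.125, 1.181, -0.851]
contact_force: [0.3, 1.3, -0.7]
finger_gap: 0.0855
```

```bash
cat > st.py <<'E'
from h import *
o=arm.get_obs();M=Ro.from_rotvec(o["tool_rot"]).as_matrix();print(o["t"],o["ee_pos"].round(4),M.round(3).tolist(),o["joint_pos"].round(2),o["contact_force"].round(1),o["finger_gap"])
E
python3 st.py
```

```text
6.25 [ 0.4741 -0.194   0.1665] [[0.208, 0.943, 0.261], [0.051, 0.256, -0.965], [-0.977, 0.214, 0.005]] [-0.05  0.56  0.7   2.07 -0.89  0.66 -0.04] [ 0.3  1.3 -0.7] 0.08548713952035851
```

>>> move_arm(moves=[0, 0, -0.04, 0, 0, 0, 0, 0, -0.04, 0, 0, 0, 0, 0, -0.03, 0, 0, 0, -0.001, 0, -0.0115, 0, 0, 0, 0, 0, 0, 0, 0, 0])

```text
t: 6.88
ee_pos: [0.4692, -0.1935, 0.0443]
tool_rot: [1.13, 1.184, -0.855]
contact_force: [0.6, 0.3, 0.1]
finger_gap: 0.0854
```

>>> move_arm(moves=[0, 0, 0, 0, 0, 0, 0, 0, 0, 0, 0, 0, 0, 0, 0, 0, 0, 0, 0, 0, 0, 0, 0, 0, 0, 0, 0, 0, 0, 0], claw=1, newtons=80)

```text
t: 7.5
ee_pos: [0.4709, -0.194, 0.0453]
tool_rot: [1.129, 1.181, -0.853]
contact_force: [-2.0, 0.3, 5.4]
finger_gap: 0.0208
```

```bash
python3 st.py
python3 - <<'E'
from h import *
for c in("top","scene"):
    arm.capture(c); d=arm.outline_of(c,"scoop")
    if d: print(c,fit(SCOOP,{c:d[0]["region"]},(.5715,-.1677,.26)))
E
```

```text
7.5 [ 0.4709 -0.194   0.0453] [[0.207, 0.944, 0.257], [0.052, 0.252, -0.966], [-0.977, 0.214, 0.003]] [ 0.18  0.73  0.37  2.16 -1.3   0.39  0.37] [-2.   0.3  5.4] 0.020814503209464007
top (array([ 0.5724, -0.1668,  0.2435]), np.float64(-0.771))
scene (array([ 0.5723, -0.1696,  0.2284]), np.float64(-0.865))
```

```bash
cat > plan.py <<'E'
import sys,json,os
from h import *
# frames; G = tool->scoop (fixed at grasp)
if not os.path.exists("G.npy"):
    o=arm.get_obs();T=np.eye(4);T[:3,:3]=Ro.from_rotvec(o["tool_rot"]).as_matrix();T[:3,3]=o["ee_pos"]
    np.save("G.npy",np.linalg.inv(T)@T4(.572,-.168,0,.26))
G=np.load("G.npy")
F={"bin":T4(.479,-.3735,0,.17),"w":np.eye(4)}
def tool():
    o=arm.get_obs();T=np.eye(4);T[:3,:3]=Ro.from_rotvec(o["tool_rot"]).as_matrix();T[:3,3]=o["ee_pos"];return T,o
LIP=np.array([.055,0,0])
def lip(S,f):
    L=np.linalg.inv(F[f])@S; e=Ro.from_matrix(L[:3,:3]).as_euler("ZYX",degrees=True)
    return np.r_[L[:3,:3]@LIP+L[:3,3],e]
def pose(f,p):
    L=np.eye(4);L[:3,:3]=Ro.from_euler("ZYX",p[3:],degrees=True).as_matrix();L[:3,3]=np.array(p[:3])-L[:3,:3]@LIP
    return F[f]@L
def rows(f,target,n,start=None):
    "target: lip x,y,z, yaw,pitch(+ lip down),roll deg in frame f"
    T,o=tool();a=lip(T@G if start is None else start,f);t=np.array(target,float);cur=T if start is None else start@np.linalg.inv(G)
    out=[]
    for i in range(1,n+1):
        N=pose(f,a+(t-a)*i/n)@np.linalg.inv(G)
        w=np.degrees(Ro.from_matrix(N[:3,:3]@cur[:3,:3].T).as_rotvec())
        out.append([*np.round(N[:3,3]-cur[:3,3],4),*np.round(w,2)]);cur=N
    for r in out: print(", ".join(f"{v:g}" for v in r)+",")
    return cur@G
def show(f="bin"):
    T,o=tool();print("t",round(o["t"],2),"lip",f,lip(T@G,f).round(4),"q",o["joint_pos"].round(2),"F",o["contact_force"].round(1),"gap",round(o["finger_gap"],4))
if __name__=="__main__":
    # args: frame, then n:x,y,z,yaw,pitch,roll ...
    f=sys.argv[1];show(f);S=None
    for a in sys.argv[2:]:
        n,v=a.split(":");print("--",v);S=rows(f,[float(x) for x in v.split(",")],int(n),S)
E
python3 plan.py w 5:.6,-.155,.16,14.9,0,0; python3 plan.py bin
```

```text
t 7.7 lip w [ 0.6252 -0.1539  0.     14.8969  0.      0.    ] q [ 0.18  0.73  0.37  2.16 -1.3   0.39  0.37] F [-1.2 -0.6  5.4] gap 0.021
-- .6,-.155,.16,14.9,0,0
-0.005, -0.0002, 0.032, -0, 0, 0,
-0.005, -0.0002, 0.032, 0, 0, 0,
-0.005, -0.0002, 0.032, -0, -0, 0,
-0.005, -0.0002, 0.032, 0, -0, 0,
-0.005, -0.0002, 0.032, -0, 0, 0,
t 7.7 lip bin [0.1812 0.1917 0.     5.1566 0.     0.    ] q [ 0.18  0.73  0.37  2.16 -1.3   0.39  0.37] F [-1.2 -0.6  5.4] gap 0.021
```

>>> move_arm(moves=[0, 0, 0.01, 0, 0, 0, 0, 0, 0.03, 0, 0, 0, 0, 0, 0.04, 0, 0, 0, 0, 0, 0.04, 0, 0, 0, 0, 0, 0.04, 0, 0, 0], newtons=110, claw=1)

```text
t: 8.32
ee_pos: [0.4697, -0.1933, 0.2051]
tool_rot: [1.128, 1.185, -0.855]
contact_force: [1.8, 0.2, -2.3]
finger_gap: 0.0204
```

```bash
python3 - <<'E'
from plan import *
show("w")
from scipy.optimize import minimize
S0=tool()[0]@G
for c in("top","scene"):
    arm.capture(c); d=arm.outline_of(c,"scoop")
    if not d: continue
    g=d[0]["region"];k=arm.calibration(c)
    def f(p,T=None):
        L=S0.copy();L[:3,:3]=L[:3,:3]@Ro.from_euler("ZYX",p[3:],degrees=True).as_matrix();L[:3,3]+=np.array(p[:3])/1e3
        m=mask(k,SCOOP,L);return -(m&g).sum()/(m|g).sum()
    r=minimize(f,np.zeros(6),method="Nelder-Mead",options=dict(initial_simplex=np.vstack([np.zeros(6),np.eye(6)*5]),maxiter=400));print(c,f(np.zeros(6)),r.fun,r.x.round(1))
E
python3 plan.py bin 10:-.045,0,.14,0,25,0
```

```text
t 8.32 lip w [ 0.6238 -0.1531  0.1592 14.9207  0.2075  0.0859] q [-0.1   0.5   0.75  2.03 -0.77  0.73 -0.15] F [ 1.8  0.2 -2.3] gap 0.0204
top -0.7605321507760532 -0.7947968430283543 [ 0.1  0.3 -0.9  0.6  7.4 -5. ]
scene -0.8412489006156553 -0.8990654205607477 [ 6.3 -2.3  3.5 -2.5 -4.1  1.6]
t 8.53 lip bin [0.1805 0.1929 0.1586 5.2193 0.1056 0.0641] q [-0.09  0.5   0.75  2.04 -0.78  0.73 -0.15] F [-0.   0.8 -2.3] gap 0.0207
-- -.045,0,.14,0,25,0
-0.0173, -0.0209, 0.005, -0.64, 2.41, -0.52,
-0.017, -0.0208, 0.0049, -0.62, 2.41, -0.52,
-0.0166, -0.0208, 0.0048, -0.59, 2.42, -0.52,
-0.0163, -0.0208, 0.0047, -0.57, 2.42, -0.52,
-0.016, -0.0208, 0.0045, -0.55, 2.43, -0.52,
-0.0157, -0.0208, 0.0044, -0.53, 2.43, -0.52,
-0.0155, -0.0208, 0.0042, -0.51, 2.44, -0.52,
-0.0152, -0.0208, 0.0041, -0.48, 2.44, -0.52,
-0.0149, -0.0208, 0.0039, -0.46, 2.45, -0.52,
-0.0146, -0.0209, 0.0037, -0.44, 2.45, -0.52,
```

>>> move_arm(moves=[-0.017, -0.0208, 0.005, -0.6, 2.42, -0.52, -0.017, -0.0208, 0.005, -0.6, 2.42, -0.52, -0.0165, -0.0208, 0.005, -0.6, 2.42, -0.52, -0.0165, -0.0208, 0.0045, -0.57, 2.42, -0.52, -0.016, -0.0208, 0.0045, -0.55, 2.43, -0.52])

```text
t: 9.15
ee_pos: [0.3863, -0.2974, 0.2266]
tool_rot: [1.046, 1.31, -1.054]
contact_force: [-0.2, -0.0, -2.1]
finger_gap: 0.0208
```

>>> move_arm(moves=[-0.0155, -0.0208, 0.0045, -0.53, 2.43, -0.52, -0.0155, -0.0208, 0.004, -0.5, 2.44, -0.52, -0.015, -0.0208, 0.004, -0.5, 2.44, -0.52, -0.015, -0.0208, 0.004, -0.45, 2.45, -0.52, -0.0146, -0.0209, 0.0037, -0.45, 2.45, -0.52])

```text
t: 9.78
ee_pos: [0.3112, -0.4034, 0.2491]
tool_rot: [0.954, 1.428, -1.25]
contact_force: [1.0, -0.0, -1.2]
finger_gap: 0.0205
```

```bash
python3 plan.py bin 10:-.048,0,.012,0,25,0
python3 - <<'E'
from h import *
im=np.hstack([cv2.resize(arm.capture("top")[130:350,340:560],None,fx=2,fy=2),cv2.resize(arm.capture("wrist"),(360,225))[:,:360] if 0 else cv2.resize(arm.capture("scene")[120:300,120:300],(440,440))])[:, :800]
cv2.imwrite("pics/c1.png",im[:,:,::-1])
E
```

```text
t 9.78 lip bin [-4.53000e-02 -2.20000e-03  1.40500e-01 -1.03200e-01  2.51139e+01
 -3.91000e-02] q [ 0.17  0.64  0.99  1.78 -0.35  1.08 -0.14] F [ 1.  -0.  -1.2] gap 0.0205
-- -.048,0,.012,0,25,0
-0.0003, 0.0001, -0.0129, 0.01, -0.01, 0.01,
-0.0003, 0.0001, -0.0129, 0.01, -0.01, 0.01,
-0.0003, 0.0001, -0.0129, 0.01, -0.01, 0.01,
-0.0003, 0.0001, -0.0129, 0.01, -0.01, 0.01,
-0.0003, 0.0001, -0.0129, 0.01, -0.01, 0.01,
-0.0003, 0.0001, -0.0129, 0.01, -0.01, 0.01,
-0.0003, 0.0001, -0.0129, 0.01, -0.01, 0.01,
-0.0003, 0.0001, -0.0129, 0.01, -0.01, 0.01,
-0.0003, 0.0001, -0.0129, 0.01, -0.01, 0.01,
-0.0003, 0.0001, -0.0129, 0.01, -0.01, 0.01,
```

View pics/c1.png

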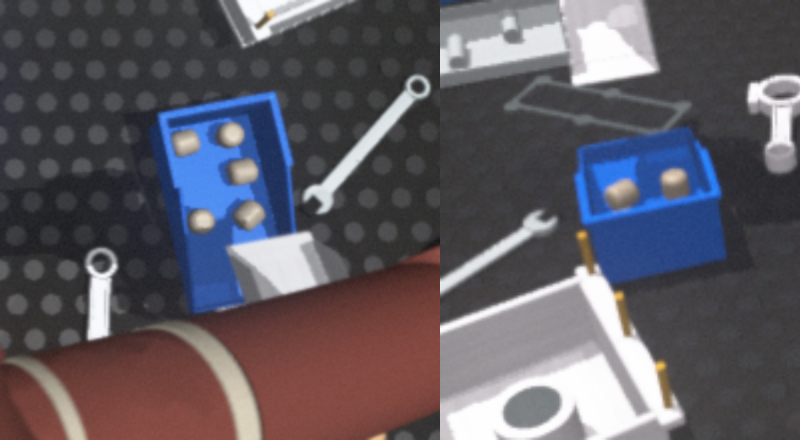

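The scoop is tilted in front of the bin and the media are undisturbed. Its lip corners are at about (454,253) and (495,246) in the top image. I'll compare these with the predicted positions.

Run:
```python
from plan import *
S=tool()[0]@G
P=np.array([[.055,.044,0],[.055,-.044,0]])@S[:3,:3].T+S[:3,3];print(proj("top",P).round(1))
P=np.array([[.055,.044,0],[.055,-.044,0],[-.065,.044,.044],[-.065,-.044,.044]])@S[:3,:3].T+S[:3,3];print(proj("scene",P).round(1))
im=arm.capture("scene");print([d["uv"] for d in arm.outline_of("scene","scoop")[:1]])
```

```text
[[454.7 253.7]
 [496.6 246.1]]
[[210.4 148.4]
 [175.4 154.2]
 [200.4 101.5]
 [165.5 106.3]]
[[183.1, 125.1]]
```

>>> move_arm(moves=[-0.0006, 0.0004, -0.025, 0, 0, 0, -0.0006, 0.0004, -0.03, 0, 0, 0, -0.0006, 0.0004, -0.03, 0, 0, 0, -0.0006, 0.0004, -0.025, 0, 0, 0, -0.0006, 0.0004, -0.0185, 0, 0, 0])

```text
t: 10.6
ee_pos: [0.3098, -0.3989, 0.1192]
tool_rot: [0.955, 1.429, -1.245]
contact_force: [0.4, -0.2, -2.2]
finger_gap: 0.0211
```

>>> move_arm(moves=[0, 0, -0.003, 0, 0, 0, 0, 0, -0.002, 0, 0, 0, 0, 0, -0.002, 0, 0, 0, 0, 0, -0.001, 0, 0, 0, 0, 0, -0.001, 0, 0, 0])

```text
t: 11.22
ee_pos: [0.3091, -0.4002, 0.1117]
tool_rot: [0.955, 1.426, -1.247]
contact_force: [-0.7, -0.7, -2.1]
finger_gap: 0.0204
```

```bash
python3 plan.py bin
```

```text
t 11.22 lip bin [-4.65000e-02  1.30000e-03  3.50000e-03 -8.27000e-02  2.49448e+01
 -7.68000e-02] q [ 0.27  0.8   0.83  1.93 -0.52  0.79 -0.04] F [-0.7 -0.7 -2.1] gap 0.0204
```

>>> move_arm(moves=[0, 0, -0.001, 0, 0, 0, 0, 0, -0.001, 0, 0, 0, 0, 0, 0, 0, 0, 0, 0, 0, 0, 0, 0, 0, 0, 0, 0, 0, 0, 0])

```text
t: 11.85
ee_pos: [0.3089, -0.4005, 0.1099]
tool_rot: [0.955, 1.426, -1.248]
contact_force: [-2.0, -0.0, 4.4]
finger_gap: 0.0206
```

```bash
python3 plan.py bin 10:.04,.001,.003,0,7,0 3:.06,.001,.003,0,1,0
```

```text
t 11.85 lip bin [-4.68000e-02  1.00000e-03  1.60000e-03 -1.16300e-01  2.49587e+01
 -9.95000e-02] q [ 0.27  0.8   0.83  1.93 -0.52  0.78 -0.04] F [-2.  -0.   4.4] gap 0.0206
-- .04,.001,.003,0,7,0
0.0053, 0.0009, -0.0038, 0.31, -1.77, 0.01,
0.0054, 0.0009, -0.0039, 0.31, -1.77, 0.01,
0.0055, 0.0009, -0.004, 0.31, -1.77, 0.01,
0.0057, 0.0009, -0.0041, 0.31, -1.77, 0.01,
0.0058, 0.001, -0.0042, 0.31, -1.77, 0.01,
0.0059, 0.001, -0.0043, 0.31, -1.77, 0.01,
0.0061, 0.001, -0.0044, 0.31, -1.77, 0.01,
0.0062, 0.001, -0.0045, 0.31, -1.77, 0.01,
0.0064, 0.0011, -0.0045, 0.31, -1.77, 0.01,
0.0065, 0.0011, -0.0046, 0.31, -1.77, 0.01,
-- .06,.001,.003,0,1,0
0.0044, 0.0008, -0.0054, 0.34, -1.97, -0,
0.0046, 0.0008, -0.0054, 0.34, -1.97, 0,
0.0048, 0.0008, -0.0055, 0.34, -1.97, 0,
```

```bash
python3 plan.py bin 10:.04,.001,.0018,0,7,0
```

```text
t 11.85 lip bin [-4.68000e-02  1.00000e-03  1.60000e-03 -1.16300e-01  2.49587e+01
 -9.95000e-02] q [ 0.27  0.8   0.83  1.93 -0.52  0.78 -0.04] F [-2.  -0.   4.4] gap 0.0206
-- .04,.001,.0018,0,7,0
0.0053, 0.0009, -0.004, 0.31, -1.77, 0.01,
0.0054, 0.0009, -0.0041, 0.31, -1.77, 0.01,
0.0055, 0.0009, -0.0042, 0.31, -1.77, 0.01,
0.0057, 0.0009, -0.0043, 0.31, -1.77, 0.01,
0.0058, 0.001, -0.0043, 0.31, -1.77, 0.01,
0.0059, 0.001, -0.0044, 0.31, -1.77, 0.01,
0.0061, 0.001, -0.0045, 0.31, -1.77, 0.01,
0.0062, 0.001, -0.0046, 0.31, -1.77, 0.01,
0.0064, 0.0011, -0.0047, 0.31, -1.77, 0.01,
0.0065, 0.0011, -0.0047, 0.31, -1.77, 0.01,
```

>>> move_arm(moves=[0.0053, 0.0009, -0.0038, 0.31, -1.77, 0.01, 0.0054, 0.0009, -0.004, 0.31, -1.77, 0.01, 0.0055, 0.0009, -0.0041, 0.31, -1.77, 0.01, 0.0057, 0.0009, -0.0042, 0.31, -1.77, 0.01, 0.0058, 0.001, -0.0043, 0.31, -1.77, 0.01])

```text
t: 12.48
ee_pos: [0.3371, -0.3955, 0.0888]
tool_rot: [1.047, 1.324, -1.13]
contact_force: [-1.0, 0.1, 2.8]
finger_gap: 0.0204
```

```bash
python3 plan.py bin 5:.04,.001,.0018,0,7,0 5:.065,.001,.0018,0,1,0
```

```text
t 12.47 lip bin [-2.6000e-03  1.4000e-03  1.7000e-03 -3.0900e-02  1.5856e+01 -1.9400e-02] q [ 0.37  0.77  0.69  1.96 -0.67  0.69  0.06] F [-1.   0.1  2.8] gap 0.0204
-- .04,.001,.0018,0,7,0
0.0058, 0.0009, -0.0044, 0.3, -1.75, 0.01,
0.006, 0.0009, -0.0045, 0.3, -1.75, 0.01,
0.0061, 0.001, -0.0045, 0.3, -1.75, 0.01,
0.0062, 0.001, -0.0046, 0.3, -1.75, 0.01,
0.0064, 0.001, -0.0047, 0.3, -1.75, 0.01,
-- .065,.001,.0018,0,1,0
0.0036, 0.0006, -0.0032, 0.2, -1.18, 0,
0.0037, 0.0006, -0.0032, 0.2, -1.18, -0,
0.0038, 0.0006, -0.0033, 0.2, -1.18, 0,
0.0038, 0.0007, -0.0033, 0.2, -1.18, 0,
0.0039, 0.0007, -0.0033, 0.2, -1.18, 0,
```

>>> move_arm(moves=[0.0058, 0.0009, -0.0044, 0.3, -1.75, 0.01, 0.006, 0.0009, -0.0044, 0.3, -1.75, 0.01, 0.0061, 0.001, -0.0045, 0.3, -1.75, 0.01, 0.0062, 0.001, -0.0045, 0.3, -1.75, 0.01, 0.0064, 0.001, -0.0046, 0.3, -1.75, 0.01])

```text
t: 13.1
ee_pos: [0.3677, -0.3905, 0.0663]
tool_rot: [1.129, 1.221, -1.013]
contact_force: [-1.2, -0.2, 2.3]
finger_gap: 0.0209
```

>>> move_arm(moves=[0.0036, 0.0006, -0.0031, 0.2, -1.18, 0, 0.0037, 0.0006, -0.0032, 0.2, -1.18, 0, 0.0038, 0.0006, -0.0032, 0.2, -1.18, 0, 0.0038, 0.0007, -0.0033, 0.2, -1.18, 0, 0.0039, 0.0007, -0.0033, 0.2, -1.18, 0])

```text
t: 13.72
ee_pos: [0.3863, -0.3874, 0.0503]
tool_rot: [1.18, 1.15, -0.935]
contact_force: [-1.2, -1.1, 1.7]
finger_gap: 0.0207
```

```bash
python3 plan.py bin 5:.09,0,.0018,0,1,0
python3 - <<'E'
from h import *
im=np.hstack([cv2.resize(arm.capture("top")[150:300,400:510],None,fx=3.2,fy=3.2,interpolation=cv2.INTER_CUBIC),cv2.resize(arm.capture("scene")[150:250,160:250],None,fx=4.8,fy=4.8,interpolation=cv2.INTER_CUBIC)])[:, :800]
cv2.imwrite("pics/c2.png",im[:,:,::-1])
E
```

```text
t 13.72 lip bin [ 0.0648  0.0012  0.0022  0.0355  1.043  -0.021 ] q [ 0.6   0.76  0.36  2.01 -0.98  0.5   0.35] F [-1.2 -1.1  1.7] gap 0.0207
-- .09,0,.0018,0,1,0
0.005, 0.0006, -0.0001, 0.01, -0.01, -0.01,
0.005, 0.0006, -0.0001, 0.01, -0.01, -0.01,
0.005, 0.0006, -0.0001, 0.01, -0.01, -0.01,
0.005, 0.0006, -0.0001, 0.01, -0.01, -0.01,
0.005, 0.0006, -0.0001, 0.01, -0.01, -0.01,
```

View pics/c2.png

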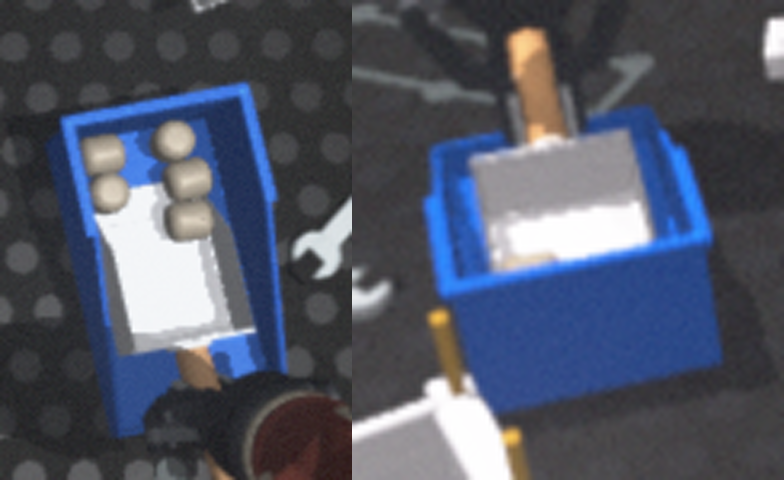

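One cylinder is already on the pan and the other four are lined up against the back wall. I'll push on, shifted slightly left.

>>> move_arm(moves=[0.0048, 0.0015, 0, 0, 0, 0, 0.0048, 0.0015, 0, 0, 0, 0, 0.0048, 0.0015, -0.0001, 0, 0, 0, 0.0048, 0.0015, -0.0001, 0, 0, 0, 0.0048, 0.0015, -0.0001, 0, 0, 0])

```text
t: 14.45
ee_pos: [0.4103, -0.3799, 0.0504]
tool_rot: [1.179, 1.151, -0.936]
contact_force: [-2.2, -0.5, 3.0]
finger_gap: 0.0207
```

```bash
python3 plan.py bin 5:.102,.006,.0018,0,1,0
```

```text
t 14.45 lip bin [ 0.0897  0.0045  0.002   0.0429  1.1273 -0.0439] q [ 0.55  0.77  0.38  1.98 -0.97  0.52  0.29] F [-2.2 -0.5  3. ] gap 0.0207
-- .102,.006,.0018,0,1,0
0.0024, 0.0007, -0.0001, 0.01, -0.02, -0.01,
0.0024, 0.0007, -0.0001, 0.01, -0.02, -0.01,
0.0024, 0.0007, -0.0001, 0.01, -0.02, -0.01,
0.0024, 0.0007, -0.0001, 0.01, -0.02, -0.01,
0.0024, 0.0007, -0.0001, 0.01, -0.02, -0.01,
```

>>> move_arm(moves=[0.0025, 0.0005, 0, 0, 0, 0, 0.0025, 0.0005, 0, 0, 0, 0, 0.0025, 0.0005, 0, 0, 0, 0, 0.0025, 0.0005, 0, 0, 0, 0, 0.0015, 0.0003, 0, 0, 0, 0])

```text
t: 15.08
ee_pos: [0.4218, -0.3777, 0.0503]
tool_rot: [1.179, 1.151, -0.936]
contact_force: [-1.4, -0.1, 2.4]
finger_gap: 0.0207
```

```bash
python3 plan.py bin
python3 - <<'E'
from h import *
im=cv2.resize(arm.capture("top")[150:300,400:510],None,fx=3.6,fy=3.6,interpolation=cv2.INTER_CUBIC)
cv2.imwrite("pics/c3.png",im[:,:,::-1])
E
```

```text
t 15.07 lip bin [ 0.1014  0.0048  0.0019  0.0404  1.1141 -0.0339] q [ 0.52  0.78  0.39  1.96 -0.96  0.53  0.26] F [-1.4 -0.1  2.4] gap 0.0207
```

View pics/c3.png

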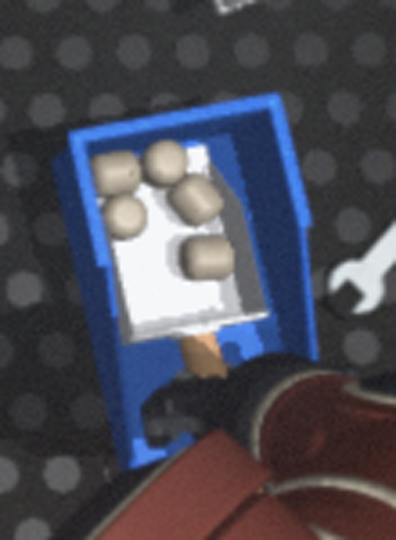

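```bash
python3 plan.py bin 5:.097,.003,.03,0,-8,0 5:.085,.001,.11,0,-18,0
```

```text
t 15.12 lip bin [ 0.1016  0.0048  0.002   0.0472  1.1021 -0.0413] q [ 0.52  0.78  0.39  1.96 -0.96  0.53  0.26] F [-1.9 -0.8  0.7] gap 0.0204
-- .097,.003,.03,0,-8,0
-0.0023, -0.0007, 0.0005, 0.32, -1.79, -0.01,
-0.0021, -0.0007, 0.0005, 0.32, -1.79, -0.01,
-0.002, -0.0007, 0.0005, 0.32, -1.79, -0.01,
-0.0018, -0.0007, 0.0004, 0.32, -1.79, -0.01,
-0.0016, -0.0006, 0.0004, 0.32, -1.79, -0.01,
-- .085,.001,.11,0,-18,0
-0.003, -0.0009, 0.0103, 0.34, -1.97, 0,
-0.0028, -0.0009, 0.0102, 0.34, -1.97, -0,
-0.0026, -0.0008, 0.0102, 0.34, -1.97, -0,
-0.0024, -0.0008, 0.0102, 0.34, -1.97, 0,
-0.0022, -0.0008, 0.0102, 0.34, -1.97, -0,
```

>>> move_arm(moves=[-0.0023, -0.0007, 0.001, 0.32, -1.79, 0, -0.0021, -0.0007, 0.0005, 0.32, -1.79, 0, -0.002, -0.0007, 0.0005, 0.32, -1.79, 0, -0.0018, -0.0007, 0.0005, 0.32, -1.79, 0, -0.0016, -0.0006, 0.0005, 0.32, -1.79, 0])

```text
t: 15.75
ee_pos: [0.4109, -0.3802, 0.0518]
tool_rot: [1.252, 1.044, -0.815]
contact_force: [0.8, -0.4, -4.3]
finger_gap: 0.0207
```

>>> move_arm(moves=[-0.003, -0.0009, 0.01, 0.34, -1.97, 0, -0.0028, -0.0009, 0.0102, 0.34, -1.97, 0, -0.0026, -0.0008, 0.0102, 0.34, -1.97, 0, -0.0024, -0.0008, 0.0102, 0.34, -1.97, 0, -0.0022, -0.0008, 0.0102, 0.34, -1.97, 0])

```text
t: 16.38
ee_pos: [0.3983, -0.385, 0.1039]
tool_rot: [1.324, 0.918, -0.68]
contact_force: [-0.2, 0.2, -4.7]
finger_gap: 0.0204
```

```bash
python3 plan.py bin 10:.085,.001,.26,0,-20,0
python3 - <<'E'
from h import *
im=cv2.resize(arm.capture("top")[130:300,400:510],None,fx=3.5,fy=3.5,interpolation=cv2.INTER_CUBIC)
cv2.imwrite("pics/c4.png",im[:,:,::-1])
E
```

```text
t 16.38 lip bin [ 8.41000e-02  1.60000e-03  1.10000e-01  4.37000e-02 -1.79826e+01
  6.82000e-02] q [ 0.94  0.66  0.03  2.08 -1.29  0.51  0.75] F [-0.2  0.2 -4.7] gap 0.0204
-- .085,.001,.26,0,-20,0
0.0001, -0, 0.0144, 0.03, -0.2, -0.01,
0.0001, -0, 0.0144, 0.03, -0.2, -0.01,
0.0001, -0, 0.0144, 0.03, -0.2, -0.01,
0.0001, -0, 0.0144, 0.03, -0.2, -0.01,
0.0001, -0, 0.0144, 0.03, -0.2, -0.01,
0.0001, -0, 0.0144, 0.03, -0.2, -0.01,
0.0001, -0, 0.0144, 0.03, -0.2, -0.01,
0.0001, -0, 0.0144, 0.03, -0.2, -0.01,
0.0001, -0, 0.0144, 0.03, -0.2, -0.01,
0.0001, -0, 0.0144, 0.03, -0.2, -0.01,
```

View pics/c4.png

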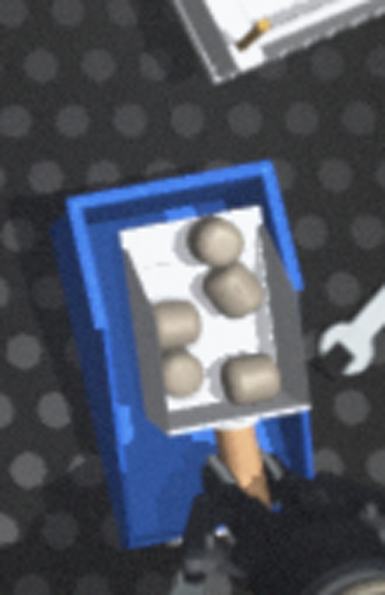

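All five cylinders are in the scoop, which agrees with the 2.4 N of added weight. Now I'll lift.

>>> move_arm(moves=[0, 0, 0.02, 0.04, -0.4, 0, 0, 0, 0.03, 0.04, -0.4, 0, 0, 0, 0.035, 0.04, -0.4, 0, 0, 0, 0.035, 0.04, -0.4, 0, 0, 0, 0.025, 0.04, -0.4, 0])

```text
t: 17.05
ee_pos: [0.3986, -0.3847, 0.2504]
tool_rot: [1.333, 0.892, -0.653]
contact_force: [0.0, 0.4, -4.4]
finger_gap: 0.0204
```

```bash
python3 plan.py w 5:.60,-.20,.26,14,-20,0 10:.55,.2,.26,20,-20,0
```

```text
t 17.05 lip w [  0.5616  -0.3571   0.2623   9.9347 -19.9772  -0.1437] q [ 0.84  0.42  0.2   1.97 -0.95  0.76  0.32] F [ 0.   0.4 -4.4] gap 0.0204
-- .60,-.20,.26,14,-20,0
0.0081, 0.0291, -0.0005, 0.03, 0, 0.82,
0.0081, 0.0291, -0.0005, 0.03, 0, 0.82,
0.0082, 0.0291, -0.0005, 0.03, 0, 0.82,
0.0082, 0.0291, -0.0005, 0.03, 0, 0.82,
0.0082, 0.0291, -0.0005, 0.03, 0, 0.82,
-- .55,.2,.26,20,-20,0
-0.0046, 0.0383, -0, 0, -0, 0.6,
-0.0046, 0.0383, 0, 0, -0, 0.6,
-0.0045, 0.0383, -0, 0, -0, 0.6,
-0.0045, 0.0383, 0, -0, 0, 0.6,
-0.0045, 0.0383, 0, -0, 0, 0.6,
-0.0045, 0.0383, 0, 0, -0, 0.6,
-0.0045, 0.0384, 0, -0, 0, 0.6,
-0.0045, 0.0384, 0, -0, -0, 0.6,
-0.0044, 0.0384, 0, -0, -0, 0.6,
-0.0044, 0.0384, 0, 0, 0, 0.6,
```

>>> move_arm(moves=[0.005, 0.014, 0, 0, 0, 0.8, 0.008, 0.027, 0, 0, 0, 0.8, 0.009, 0.034, 0, 0, 0, 0.8, 0.009, 0.035, 0, 0, 0, 0.8, 0.009, 0.035, 0, 0, 0, 0.8])

```text
t: 17.68
ee_pos: [0.4381, -0.2366, 0.2471]
tool_rot: [1.298, 0.94, -0.599]
contact_force: [0.2, 0.5, -4.9]
finger_gap: 0.0207
```

>>> move_arm(moves=[-0.004, 0.038, 0, 0, 0, 0.6, -0.0045, 0.0383, 0, 0, 0, 0.6, -0.0045, 0.0383, 0, 0, 0, 0.6, -0.0045, 0.0383, 0, 0, 0, 0.6, -0.0045, 0.0383, 0, 0, 0, 0.6])

```text
t: 18.3
ee_pos: [0.4145, -0.0461, 0.2474]
tool_rot: [1.268, 0.971, -0.56]
contact_force: [0.2, 0.3, -4.4]
finger_gap: 0.0206
```

>>> move_arm(moves=[-0.0045, 0.0383, 0, 0, 0, 0.6, -0.0045, 0.0383, 0, 0, 0, 0.6, -0.0045, 0.0383, 0, 0, 0, 0.6, -0.0045, 0.036, 0, 0, 0, 0.6, -0.0045, 0.025, 0, 0, 0, 0.6])

```text
t: 18.92
ee_pos: [0.406, 0.0858, 0.2531]
tool_rot: [1.237, 1.017, -0.546]
contact_force: [0.4, -0.5, -4.1]
finger_gap: 0.0204
```

```bash
python3 plan.py w 5:.52,.262,.22,24,-5,0 5:.475,.255,.115,24,16,0 5:.465,.252,.095,24,40,0 5:.465,.252,.095,24,50,0
```

```text
t 18.93 lip w [  0.5624   0.14     0.26    19.3099 -18.2394   0.3798] q [-0.02  0.12 -0.22  2.42 -0.41  0.08 -1.06] F [ 0.4 -0.5 -4.1] gap 0.0204
-- .52,.262,.22,24,-5,0
-0.0077, 0.0218, -0.0003, -0.96, 2.47, 0.92,
-0.0074, 0.022, -0.0003, -1.01, 2.45, 0.92,
-0.007, 0.0221, -0.0004, -1.05, 2.43, 0.92,
-0.0066, 0.0223, -0.0004, -1.09, 2.42, 0.93,
-0.0063, 0.0225, -0.0005, -1.13, 2.4, 0.93,
-- .475,.255,.115,24,16,0
-0.0065, -0.0003, -0.0092, -1.71, 3.84, -0,
-0.0057, 0.0001, -0.0094, -1.71, 3.84, -0,
-0.005, 0.0004, -0.0097, -1.71, 3.84, 0,
-0.0042, 0.0007, -0.01, -1.71, 3.84, -0,
-0.0035, 0.0011, -0.0105, -1.71, 3.84, 0,
-- .465,.252,.095,24,40,0
0.0051, 0.0026, 0.0075, -1.95, 4.39, 0,
0.006, 0.003, 0.0068, -1.95, 4.39, -0,
0.0068, 0.0033, 0.006, -1.95, 4.39, -0,
0.0075, 0.0036, 0.0052, -1.95, 4.39, 0,
0.0082, 0.0039, 0.0043, -1.95, 4.39, -0,
-- .465,.252,.095,24,50,0
0.0044, 0.002, 0.0032, -0.81, 1.83, 0,
0.0045, 0.002, 0.003, -0.81, 1.83, -0,
0.0046, 0.0021, 0.0028, -0.81, 1.83, -0,
0.0047, 0.0021, 0.0026, -0.81, 1.83, -0,
0.0048, 0.0021, 0.0025, -0.81, 1.83, 0,
```

```bash
python3 plan.py w 5:.60,.265,.25,22,-16,0 5:.54,.265,.18,24,0,0 5:.49,.262,.11,24,14,0 5:.485,.262,.10,24,35,0 5:.485,.262,.10,24,50,0
```

```text
t 18.93 lip w [  0.5624   0.14     0.26    19.3099 -18.2394   0.3798] q [-0.02  0.12 -0.22  2.42 -0.41  0.08 -1.06] F [ 0.4 -0.5 -4.1] gap 0.0204
-- .60,.265,.25,22,-16,0
0.008, 0.0236, -0.0007, -0.22, 0.4, 0.51,
0.008, 0.0236, -0.0007, -0.22, 0.4, 0.52,
0.008, 0.0236, -0.0007, -0.23, 0.39, 0.52,
0.008, 0.0236, -0.0007, -0.23, 0.39, 0.52,
0.0081, 0.0236, -0.0007, -0.23, 0.39, 0.52,
-- .54,.265,.18,24,0,0
-0.0114, -0.001, -0.0048, -1.21, 2.96, 0.4,
-0.0109, -0.0008, -0.0048, -1.23, 2.95, 0.4,
-0.0104, -0.0006, -0.0048, -1.25, 2.95, 0.4,
-0.0099, -0.0003, -0.0049, -1.27, 2.94, 0.4,
-0.0095, -0.0001, -0.005, -1.29, 2.93, 0.4,
-- .49,.262,.11,24,14,0
-0.0078, 0.0004, -0.0063, -1.14, 2.56, 0,
-0.0075, 0.0005, -0.0064, -1.14, 2.56, -0,
-0.0071, 0.0007, -0.0065, -1.14, 2.56, -0,
-0.0068, 0.0008, -0.0067, -1.14, 2.56, 0,
-0.0065, 0.001, -0.0069, -1.14, 2.56, 0,
-- .485,.262,.10,24,35,0
0.0049, 0.0026, 0.0083, -1.71, 3.84, 0,
0.0055, 0.0029, 0.0078, -1.71, 3.84, -0,
0.0062, 0.0032, 0.0073, -1.71, 3.84, -0,
0.0068, 0.0035, 0.0067, -1.71, 3.84, 0,
0.0073, 0.0037, 0.006, -1.71, 3.84, 0,
-- .485,.262,.10,24,50,0
0.0063, 0.0028, 0.0053, -1.22, 2.74, 0,
0.0065, 0.0029, 0.0049, -1.22, 2.74, 0,
0.0067, 0.003, 0.0046, -1.22, 2.74, -0,
0.007, 0.0031, 0.0042, -1.22, 2.74, 0,
0.0071, 0.0032, 0.0038, -1.22, 2.74, 0,
```

>>> move_arm(moves=[0.01, 0.02, 0, -0.2, 0.4, 0.5, 0.008, 0.0236, 0, -0.2, 0.4, 0.5, 0.008, 0.0236, 0, -0.2, 0.4, 0.5, 0.008, 0.0236, 0, -0.2, 0.4, 0.5, 0.008, 0.0236, 0, -0.2, 0.4, 0.5])

```text
t: 19.55
ee_pos: [0.4459, 0.1994, 0.2513]
tool_rot: [1.186, 1.066, -0.547]
contact_force: [0.1, 0.7, -3.6]
finger_gap: 0.0202
```

>>> move_arm(moves=[-0.009, -0.001, -0.004, -1.2, 2.96, 0.4, -0.009, -0.001, -0.005, -1.2, 2.95, 0.4, -0.009, -0.0005, -0.005, -1.25, 2.95, 0.4, -0.0095, -0.0003, -0.005, -1.27, 2.94, 0.4, -0.0095, 0, -0.005, -1.3, 2.93, 0.4])

```text
t: 20.18
ee_pos: [0.3998, 0.1955, 0.2281]
tool_rot: [1.019, 1.255, -0.736]
contact_force: [0.0, 0.2, -5.0]
finger_gap: 0.0203
```

```bash
python3 plan.py w 5:.49,.262,.11,24,12,0 5:.485,.262,.10,24,35,0 5:.485,.262,.10,24,50,0;python3 - <<'E'
from h import *
im=cv2.resize(arm.capture("top")[100:320,80:330],None,fx=2.4,fy=2.4,interpolation=cv2.INTER_CUBIC)
cv2.imwrite("pics/c5.png",im[:,:,::-1])
E
```

```text
t 20.18 lip w [ 5.45600e-01  2.59300e-01  1.82000e-01  2.39186e+01  2.78300e-01
 -5.80000e-03] q [-0.79  0.28  0.34  2.18 -0.16  0.5  -1.49] F [ 0.   0.2 -5. ] gap 0.0203
-- .49,.262,.11,24,12,0
-0.0093, 0.0013, -0.0079, -0.95, 2.14, 0.02,
-0.009, 0.0014, -0.008, -0.95, 2.14, 0.02,
-0.0088, 0.0015, -0.0081, -0.95, 2.14, 0.02,
-0.0086, 0.0016, -0.0082, -0.95, 2.14, 0.02,
-0.0083, 0.0017, -0.0083, -0.95, 2.14, 0.02,
-- .485,.262,.10,24,35,0
0.0051, 0.0027, 0.0095, -1.87, 4.2, -0,
0.0059, 0.0031, 0.0089, -1.87, 4.2, -0,
0.0067, 0.0034, 0.0083, -1.87, 4.2, 0,
0.0074, 0.0038, 0.0076, -1.87, 4.2, -0,
0.0081, 0.0041, 0.0068, -1.87, 4.2, 0,
-- .485,.262,.10,24,50,0
0.0063, 0.0028, 0.0053, -1.22, 2.74, 0,
0.0065, 0.0029, 0.0049, -1.22, 2.74, 0,
0.0067, 0.003, 0.0046, -1.22, 2.74, -0,
0.007, 0.0031, 0.0042, -1.22, 2.74, 0,
0.0071, 0.0032, 0.0038, -1.22, 2.74, 0,
```

View pics/c5.png

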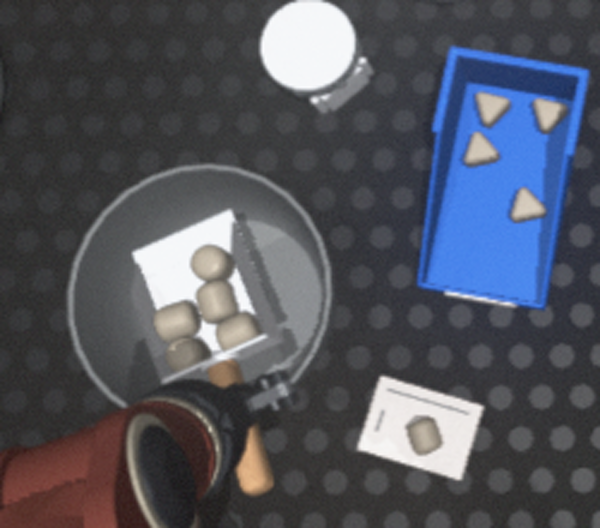

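Five cylinders are in the scoop over the bowl. I'll pour now, slowly.

```bash
python3 plan.py w 5:.515,.262,.12,24,13,0 5:.505,.262,.10,24,35,0 5:.495,.26,.10,24,52,0
```

```text
t 20.23 lip w [ 5.44800e-01  2.59800e-01  1.81000e-01  2.39922e+01  4.39200e-01
 -5.60000e-03] q [-0.79  0.28  0.34  2.18 -0.16  0.5  -1.49] F [-0.8 -0.8 -5. ] gap 0.0205
-- .515,.262,.12,24,13,0
-0.0039, 0.0013, -0.0053, -1.02, 2.3, 0,
-0.0037, 0.0014, -0.0054, -1.02, 2.3, 0,
-0.0034, 0.0016, -0.0055, -1.02, 2.3, 0,
-0.0031, 0.0017, -0.0056, -1.02, 2.3, 0,
-0.0029, 0.0018, -0.0058, -1.02, 2.3, 0,
-- .505,.262,.10,24,35,0
0.004, 0.0027, 0.0069, -1.79, 4.02, 0,
0.0047, 0.003, 0.0064, -1.79, 4.02, -0,
0.0054, 0.0033, 0.0058, -1.79, 4.02, 0,
0.0061, 0.0036, 0.0051, -1.79, 4.02, 0,
0.0067, 0.0039, 0.0044, -1.79, 4.02, -0,
-- .495,.26,.10,24,52,0
0.0051, 0.0028, 0.006, -1.38, 3.11, 0,
0.0054, 0.0029, 0.0055, -1.38, 3.11, 0,
0.0057, 0.003, 0.005, -1.38, 3.11, -0,
0.006, 0.0032, 0.0045, -1.38, 3.11, -0,
0.0062, 0.0033, 0.004, -1.38, 3.11, -0,
```

>>> move_arm(moves=[-0.0039, 0.0013, -0.0053, -1.02, 2.3, 0, -0.0037, 0.0014, -0.0054, -1.02, 2.3, 0, -0.0034, 0.0016, -0.0055, -1.02, 2.3, 0, -0.0031, 0.0017, -0.0056, -1.02, 2.3, 0, -0.0029, 0.0018, -0.0058, -1.02, 2.3, 0])

```text
t: 20.85
ee_pos: [0.3843, 0.2036, 0.2013]
tool_rot: [0.892, 1.378, -0.901]
contact_force: [-0.6, 0.3, -4.2]
finger_gap: 0.0209
```

>>> move_arm(moves=[0.004, 0.0027, 0.0069, -1.79, 4.02, 0, 0.0047, 0.003, 0.0064, -1.79, 4.02, 0, 0.0054, 0.0033, 0.0058, -1.79, 4.02, 0, 0.0061, 0.0036, 0.0051, -1.79, 4.02, 0, 0.0067, 0.0039, 0.0044, -1.79, 4.02, 0])

```text
t: 21.48
ee_pos: [0.4128, 0.221, 0.2307]
tool_rot: [0.635, 1.578, -1.186]
contact_force: [0.3, 0.9, -1.7]
finger_gap: 0.0206
```

>>> move_arm(moves=[0.0051, 0.0028, 0.006, -1.38, 3.11, 0, 0.0054, 0.0029, 0.0055, -1.38, 3.11, 0, 0.0057, 0.003, 0.005, -1.38, 3.11, 0, 0.006, 0.0032, 0.0045, -1.38, 3.11, 0, 0.0062, 0.0033, 0.004, -1.38, 3.11, 0])

```text
t: 22.1
ee_pos: [0.4415, 0.2363, 0.2553]
tool_rot: [0.408, 1.714, -1.399]
contact_force: [0.2, 0.6, -3.1]
finger_gap: 0.0204
```

>>> move_arm(moves=[0, 0, 0, 0, 0, 0, 0, 0, 0, 0, 0, 0, 0, 0, 0, 0, 0, 0, 0, 0, 0, 0, 0, 0, 0, 0, 0, 0, 0, 0])

```text
t: 22.72
ee_pos: [0.4419, 0.2348, 0.2565]
tool_rot: [0.411, 1.71, -1.401]
contact_force: [-0.6, -0.0, -3.1]
finger_gap: 0.0205
```

```bash
python3 plan.py w;python3 - <<'E'
from h import *
im=np.hstack([cv2.resize(arm.capture("top")[120:300,80:260],(400,400),interpolation=cv2.INTER_CUBIC),cv2.resize(arm.capture("scene")[90:220,380:510],(400,400),interpolation=cv2.INTER_CUBIC)])
cv2.imwrite("pics/c6.png",im[:,:,::-1])
for c in("top","scene"): print(c,[(round(d["conf"],2),d["uv"]) for d in arm.outline_of(c,"cyl0")])
E
```

```text
t 22.73 lip w [ 0.5014  0.2596  0.1039 23.635  51.2604 -0.336 ] q [-0.67  0.73  0.31  1.42 -0.17  1.7  -1.48] F [-0.6 -0.  -3.1] gap 0.0205
top [(0.74, [199.1, 199.2]), (0.64, [177.4, 193.6]), (0.64, [185.2, 209.6])]
scene [(0.67, [434.2, 128.2])]
```

View pics/c6.png

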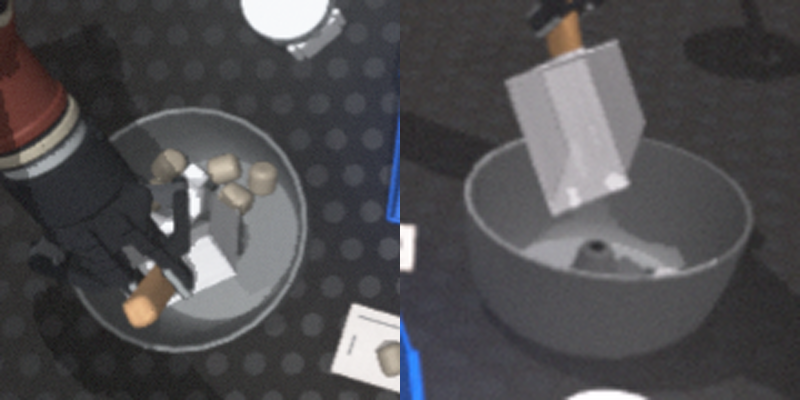

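```bash
python3 plan.py w 5:.54,.265,.20,24,25,0 5:.60,.23,.24,22,0,0 10:.635,-.152,.2,14.9,0,0
```

```text
t 22.93 lip w [ 0.5015  0.2595  0.1037 23.6232 51.278  -0.3516] q [-0.67  0.73  0.31  1.42 -0.17  1.7  -1.48] F [ 0.1  0.8 -3.7] gap 0.0206
-- .54,.265,.20,24,25,0
-0.0048, -0.0045, 0.0127, 2.15, -4.8, 0.02,
-0.0042, -0.0043, 0.0115, 2.16, -4.79, 0.03,
-0.0035, -0.004, 0.0103, 2.17, -4.79, 0.03,
-0.0027, -0.0037, 0.0092, 2.18, -4.78, 0.04,
-0.0018, -0.0033, 0.0082, 2.19, -4.78, 0.04,
-- .60,.23,.24,22,0,0
0.0034, -0.0098, -0.0033, 2.02, -4.57, -0.4,
0.0043, -0.0093, -0.0041, 1.99, -4.59, -0.4,
0.0053, -0.0087, -0.0047, 1.95, -4.6, -0.4,
0.0063, -0.0082, -0.0053, 1.92, -4.62, -0.4,
0.0074, -0.0077, -0.0057, 1.89, -4.63, -0.4,
-- .635,-.152,.2,14.9,0,0
0.0028, -0.0364, -0.004, 0, 0, -0.71,
0.0028, -0.0364, -0.004, -0, 0, -0.71,
0.0028, -0.0363, -0.004, 0, -0, -0.71,
0.0028, -0.0363, -0.004, -0, -0, -0.71,
0.0029, -0.0363, -0.004, -0, -0, -0.71,
0.0029, -0.0363, -0.004, 0, -0, -0.71,
0.0029, -0.0363, -0.004, 0, -0, -0.71,
0.0029, -0.0363, -0.004, 0, -0, -0.71,
0.003, -0.0363, -0.004, -0, 0, -0.71,
0.003, -0.0363, -0.004, -0, -0, -0.71,
```

>>> move_arm(moves=[-0.005, -0.0045, 0.0127, 2.15, -4.8, 0, -0.0042, -0.0043, 0.0115, 2.16, -4.79, 0, -0.0035, -0.004, 0.0103, 2.17, -4.79, 0, -0.0027, -0.0037, 0.0092, 2.18, -4.78, 0, -0.0018, -0.0033, 0.0082, 2.19, -4.78, 0])

```text
t: 23.55
ee_pos: [0.4244, 0.2146, 0.3088]
tool_rot: [0.754, 1.495, -1.063]
contact_force: [-1.2, 0.3, -3.2]
finger_gap: 0.0206
```

>>> move_arm(moves=[0.0034, -0.0098, -0.0033, 2.02, -4.57, -0.4, 0.0043, -0.0093, -0.004, 1.99, -4.59, -0.4, 0.0053, -0.0087, -0.0047, 1.95, -4.6, -0.4, 0.0063, -0.0082, -0.0053, 1.92, -4.62, -0.4, 0.0074, -0.0077, -0.0057, 1.89, -4.63, -0.4])

```text
t: 24.18
ee_pos: [0.4507, 0.1705, 0.285]
tool_rot: [1.048, 1.238, -0.759]
contact_force: [-0.9, -0.9, -2.2]
finger_gap: 0.0207
```

>>> move_arm(moves=[0.0028, -0.0364, -0.004, 0, 0, -0.71, 0.0028, -0.0364, -0.004, 0, 0, -0.71, 0.0028, -0.0364, -0.004, 0, 0, -0.71, 0.0028, -0.0364, -0.004, 0, 0, -0.71, 0.0028, -0.0364, -0.004, 0, 0, -0.71])

```text
t: 24.8
ee_pos: [0.4645, -0.0118, 0.265]
tool_rot: [1.089, 1.212, -0.808]
contact_force: [0.0, 0.1, -2.9]
finger_gap: 0.0205
```

>>> move_arm(moves=[0.003, -0.0364, -0.004, 0, 0, -0.71, 0.003, -0.0364, -0.004, 0, 0, -0.71, 0.003, -0.0364, -0.004, 0, 0, -0.71, 0.003, -0.0364, -0.004, 0, 0, -0.71, 0.003, -0.0364, -0.004, 0, 0, -0.71])

```text
t: 25.42
ee_pos: [0.4798, -0.1935, 0.2449]
tool_rot: [1.132, 1.184, -0.855]
contact_force: [0.8, 0.5, -2.6]
finger_gap: 0.0204
```

```bash
python3 plan.py w 5:.633,-.152,.06,14.9,0,0 5:.633,-.152,.006,14.9,0,0 ;python3 - <<'E'
from h import *
im=arm.capture("top");o=arm.outline_of("top","cyl0");cv2.imwrite("pics/t7.png",im[:,:,::-1])
print([(round(d["conf"],2),d["uv"]) for d in o])
E
```

```text
t 25.43 lip w [ 0.634  -0.1536  0.1994 14.7734  0.0892  0.1839] q [ 0.14  0.38  0.38  1.95 -0.44  0.72 -0.52] F [ 0.8  0.5 -2.6] gap 0.0204
-- .633,-.152,.06,14.9,0,0
-0.0002, 0.0003, -0.0279, -0.03, -0.03, 0.03,
-0.0002, 0.0003, -0.0279, -0.03, -0.03, 0.03,
-0.0002, 0.0003, -0.0279, -0.03, -0.03, 0.03,
-0.0002, 0.0003, -0.0279, -0.03, -0.03, 0.03,
-0.0002, 0.0003, -0.0279, -0.03, -0.03, 0.03,
-- .633,-.152,.006,14.9,0,0
0, 0, -0.0108, 0, -0, -0,
0, 0, -0.0108, 0, 0, 0,
0, 0, -0.0108, -0, 0, 0,
0, 0, -0.0108, 0, 0, 0,
0, 0, -0.0108, 0, 0, 0,
[(0.73, [195.4, 198.3]), (0.72, [179.6, 193.1]), (0.71, [145.0, 205.5]), (0.65, [156.9, 195.9]), (0.56, [187.0, 209.6]), (0.32, [469.0, 206.1])]
```

View pics/t7.png

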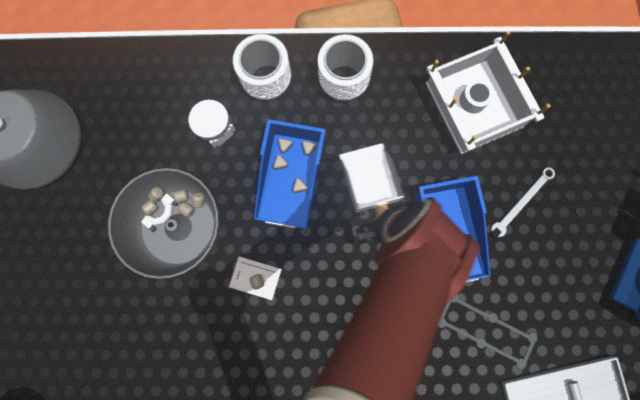

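>>> move_arm(moves=[0, 0, -0.03, 0, 0, 0, 0, 0, -0.04, 0, 0, 0, 0, 0, -0.035, 0, 0, 0, 0, 0, -0.025, 0, 0, 0, 0, 0, -0.015, 0, 0, 0])

```text
t: 26.15
ee_pos: [0.4797, -0.1915, 0.0989]
tool_rot: [1.132, 1.185, -0.854]
contact_force: [1.4, 1.0, -2.1]
finger_gap: 0.0208
```

>>> move_arm(moves=[0, 0, -0.015, 0, 0, 0, 0, 0, -0.015, 0, 0, 0, 0, 0, -0.01, 0, 0, 0, 0, 0, -0.006, 0, 0, 0, 0, 0, -0.004, 0, 0, 0])

```text
t: 26.78
ee_pos: [0.4807, -0.1927, 0.0502]
tool_rot: [1.132, 1.181, -0.854]
contact_force: [-0.2, -0.5, -2.0]
finger_gap: 0.0207
```

```bash
python3 plan.py w
```

```text
t 26.77 lip w [ 6.35100e-01 -1.52800e-01  4.90000e-03  1.47693e+01 -1.11000e-02
  8.52000e-02] q [ 0.4   0.7   0.01  2.12 -0.75  0.2  -0.17] F [-0.2 -0.5 -2. ] gap 0.0207
```

The bowl holds five cylinders at about (155–197, 193–208), and both the scoop and the round bin are empty. I'll set the scoop down.

>>> move_arm(moves=[0, 0, -0.002, 0, 0, 0, 0, 0, -0.001, 0, 0, 0, 0, 0, -0.001, 0, 0, 0, 0, 0, -0.001, 0, 0, 0, 0, 0, 0, 0, 0, 0])

```text
t: 27.4
ee_pos: [0.4807, -0.1928, 0.0455]
tool_rot: [1.132, 1.181, -0.854]
contact_force: [-1.2, -0.2, 0.1]
finger_gap: 0.0207
```

```bash
python3 plan.py w
```

```text
t 27.4 lip w [ 6.35100e-01 -1.52900e-01  3.00000e-04  1.47616e+01 -2.20000e-02
  6.76000e-02] q [ 0.41  0.71 -0.    2.13 -0.75  0.19 -0.17] F [-1.2 -0.2  0.1] gap 0.0207
```

>>> move_arm(moves=[0, 0, 0, 0, 0, 0, 0, 0, 0, 0, 0, 0, 0, 0, 0, 0, 0, 0, 0, 0, 0, 0, 0, 0, 0, 0, 0, 0, 0, 0], claw=0)

```text
t: 28.02
ee_pos: [0.4806, -0.1928, 0.0452]
tool_rot: [1.132, 1.181, -0.854]
contact_force: [0.3, 0.6, -0.3]
finger_gap: 0.0855
```

>>> move_arm(moves=[0, 0, 0.02, 0, 0, 0, 0, 0, 0.04, 0, 0, 0, 0, 0, 0.05, 0, 0, 0, 0, 0, 0.05, 0, 0, 0, 0, 0, 0.05, 0, 0, 0])

```text
t: 28.65
ee_pos: [0.4802, -0.1923, 0.2568]
tool_rot: [1.132, 1.182, -0.854]
contact_force: [1.3, 0.4, 1.0]
finger_gap: 0.0853
```

>>> move_arm(moves=[0, 0.05, 0.03, 0, 0, 0, 0, 0.06, 0.02, 0, 0, 0, 0, 0.06, 0, 0, 0, 0, 0, 0.06, 0, 0, 0, 0, 0, 0.03, 0, 0, 0, 0])

```text
t: 29.28
ee_pos: [0.4796, 0.0707, 0.3048]
tool_rot: [1.128, 1.185, -0.85]
contact_force: [0.1, 0.9, -1.5]
finger_gap: 0.0855
```

```bash
python3 st.py
python3 - <<'E'
from h import *
a=arm.capture("top");o=arm.outline_of("top","scoop");c=arm.outline_of("top","cyl0")
b=arm.capture("scene");s=arm.outline_of("scene","scoop")
for n,d in(("top",o),("scene",s)):
    if d: print(n,d[0]["conf"],fit(SCOOP,{n:d[0]["region"]},(.582,-.167,.26)))
print([(round(d["conf"],2),d["uv"]) for d in c])
im=np.vstack([cv2.resize(a[120:340],(800,275)),cv2.resize(b[110:310],(800,250))]);cv2.imwrite("pics/f.png",im[:,:,::-1])
E
```

```text
29.275 [0.4796 0.0707 0.3048] [[0.206, 0.943, 0.261], [0.056, 0.255, -0.965], [-0.977, 0.213, -0.0]] [-0.54  0.23  0.45  1.97 -0.2   0.76 -1.29] [ 0.1  0.9 -1.5] 0.08545549247971217
top 0.71 (array([ 0.5812, -0.1654,  0.2592]), np.float64(-0.937))
scene 0.91 (array([ 0.5807, -0.1677,  0.2581]), np.float64(-0.92))
[(0.74, [157.4, 194.2]), (0.56, [177.5, 194.5]), (0.45, [198.6, 198.1])]
```

View pics/f.png

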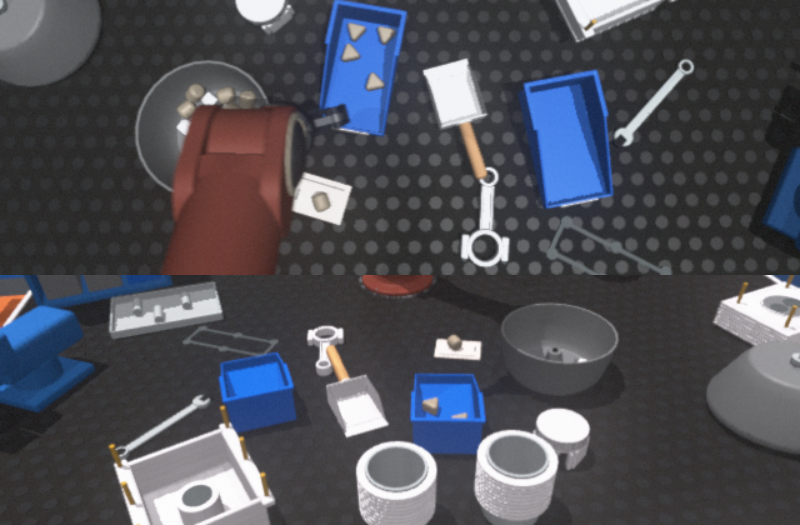

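The scoop lies flat and empty on the mat, the bowl is loaded, and everything else is where it was. I'm handing the job in.

```bash
python3 -c "
from bench import arm
print(arm.close_job())"
```

```text
the job is handed in; nothing more can be done
None
```

The bowl is loaded: I scooped all five round cylinders (the shape of the sample) out of bin_round and tipped them into the bowl. The scoop is back on the bench mat, upright, flat and empty. Handed in at about 29 s of the 64 s allowed.

**Checks that passed**
- **Media:** after the pour, the top view showed five cylinders in the bowl, bin_round and the scoop empty, and no piece on the bench.
- **Other things:** the triangles, sample, conrod and piston looked unmoved in the last pictures.
- **Scoop:** silhouette fits from the two cameras agreed to about 2 mm and 0.1° on where it lies. Those fits assume it is flat; the arm's own reading at set-down put it within 0.1° of level.
- **Forces:** contact-force readings at the end of each move stayed below about 6 N.

**Checks that disagreed**
- **Wrist weight:** readings just after the pour were about 1 N above the empty-scoop value. They came back to it before set-down.
- **Last cylinder count:** the final detector run reported only three cylinders because the arm hid part of the bowl. The five-piece count is from the unobstructed view before set-down, where the detector also gave one false hit (0.32) on the empty bin.

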